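# Set the bench polisher to fast and start it

### The job

Get the bench polisher ready for the final polish: push its yellow-knobbed speed lever from neutral past the slow notch all the way to the fast stop (the two-dot mark), then press the green start button right down and let it go. Only push and press: leave the red stop button alone, do not press start before the lever is at fast, and do not shift or lift anything that lies around.

Things in the scene. Friction and masses are not known exactly. Their poses are not given: they have to be found in the camera images.
- polisher: Grey-green bench polisher, fixed. Origin under its base's middle; its own +x points from the operator (robot) side to the motor, +y left, z up; it may be turned. Base 300 (x) x 240 mm (y), deck 50 mm up. Motor with wheels over x 38 to 150, y -190 to 190, up to 227 mm high. Controls at x -95: lever left; grey switch box right (75 x 100 mm, y -118 to -17, top 95 mm up).
- lever_pivot (a point): Hinge of the speed lever, inside the base, at (-95, 55, 20) mm in the polisher's frame. The lever swings about the polisher's x axis. Two iron quadrant cheeks stand either side of it along its sweep, 36 mm wide over both (x), rising to 80 mm above the bench.
- lever_knob (a point): Centre of the lever's yellow ball knob, 26 mm diameter, 110 mm from the hinge on a 10 mm steel stem; moves with the lever. Neutral: it leans to the polisher's +y (left), 53 mm left of the hinge, 117 mm above the bench. Slow: upright, 130 mm up. Fast: leans 53 mm to -y (right), towards the switch box, 117 mm up.
- speed_lever (a joint): Lever angle, rad: 0 = neutral (bar mark), 0.5 = slow (one dot), 1.0 = fast (two dots), a hard end stop. It grows as the knob goes to the polisher's -y (right). A spring detent holds each place: pushing it out takes 4 to 10 N, and past the middle of a gap (0.25, 0.75) it snaps on into the next; it may sit up to 0.04 off its place.
- start_button_top (a point): Centre of the top face of the green start button, 30 mm diameter, at (-95, -45, 117) mm in the polisher's frame, facing up; it moves down with the button.
- start_button (a joint): Travel of the green button, m: 0 = out, 0.006 = fully down. Spring return, about 5 N fully down. It stands 10 mm proud of its black collar (46 mm diameter).
- stop_button_top (a point): Centre of the top face of the red stop button, same size, at (-95, -92, 117) mm in the polisher's frame, 47 mm to the right of the green one. Not to be pressed.
- stop_button (a joint): Travel of the red button, m: 0 = out, 0.006 = fully down.
- compound_bar: Bar of green polishing compound, 30 x 70 x 22 mm, lying on the polisher's deck between the controls and the motor; origin under its middle. To be left alone.
- straight_razor: Folded straight razor, black handle, about 15 x 180 x 10 mm (long along its y), on the bench in front of the polisher; origin under its middle. To be left alone.
- safety_razor: Brass safety razor, handle 12 mm thick along its y, head 42 x 25 x 11 mm, 100 mm long over all, on the bench right in front of the polisher; origin under its middle. To be left alone.
- oil_bottle: Small cream oil bottle, 38 mm diameter, 100 mm tall, standing to the left of the polisher's controls; origin under its middle. To be left alone.
- cleaner_bottle: White cleaner bottle, 54 mm diameter, 115 mm tall, standing to the right of the polisher's controls; origin under its middle. To be left alone.
- hammer: Small hammer with brass-coloured handle lying on the left of the bench. To be left alone.
- whetstone: Grey whetstone, 160 x 62 x 28 mm, on the right of the bench; origin under its middle. To be left alone.

How it is judged:
On the way, in this order (a step that is already met when the one before it is completed fails the run):
1. the speed lever has been pushed past slow to the fast stop (value of joint speed_lever above 0.92 rad), for 0.2 s.
2. with the lever at fast, the green start button is pressed down (value of joint speed_lever above 0.92 rad and value of joint start_button above 0.0045 m), for 0.1 s.
At the end, for the whole second after the job is handed in: The speed lever rests at the fast stop (above 0.92 of its 1.0 rad travel), both buttons are out again (under 1.5 mm), and no bystander is more than 20 mm from where it was. On the way: lever at fast first (held 0.2 s), then start pressed at least 4.5 mm down for 0.1 s (value of joint speed_lever above 0.92 rad and velocity of joint speed_lever below 0.05 rad/s and value of joint each of start_button, stop_button below 0.0015 m and distance of each of compound_bar, straight_razor, safety_razor, oil_bottle, cleaner_bottle, hammer, whetstone from where it was at the start of the episode below 0.02 m); the robot touches nothing.
It fails at once if start pressed before the lever is at fast (value of joint start_button above 0.003 m and value of joint speed_lever below 0.9 rad).
It fails at once if the red stop button is pressed (value of joint stop_button above 0.003 m).
It fails at once if a bystander (compound bar, razors, bottles, hammer, whetstone) is shifted over 20 mm, lifted or carried (distance of any of compound_bar, straight_razor, safety_razor, oil_bottle, cleaner_bottle, hammer, whetstone from where it was at the start of the episode above 0.02 m).
It fails at once if a bystander is tipped over (angle between any of compound_bar, straight_razor, safety_razor, oil_bottle, cleaner_bottle, hammer, whetstone's own z axis and vertical above 0.5 rad).
It also fails if it takes over 45 s, if anything falls off the work surface, if the arm or the gripper's body presses on something with over 40 N, if the wrist force passes 120 N, or if a joint passes its speed limit or range.

### The arm

A 7-joint arm with a two-finger parallel gripper is mounted at the origin on the work surface. World frame = base frame: x ahead of the robot, y to its left, z up, the work surface at z = 0. Lengths are in m, angles in rad, forces in N, time in s.
With the tool pointing down it reaches from about 0.425 to 0.95 m from the base axis. Payload 4.7 kg.
Tool frame: the origin (TCP) lies between the finger pads; the fingertips stand 25 mm ahead of it and the grasp point (between the pads) lies 6 mm ahead of it; z points along the fingers, y is the line along which they close (so a half turn about z gives the same grasp; the last joint's range is limited). The gripper opens to 85 mm and grips with 20 to 120 N. Pads are 22 mm wide; open, the fingers measure 114 mm over their backs; the gripper's body (76 mm by 85 mm) begins 54 mm behind the grasp point. The pads swing forward as they close: fully open they stand 13 mm farther back than shut.
Start: joints at [1.277, 0.469, -0.049, 1.532, 0.024, 1.141, -0.082], TCP at [0.177, -0.651, 0.256] pointing down, gripper open.
Joint ranges: [-2.59, 2.59], [-0.33, 1.99], [-1.39, 1.29], [0.1, 2.45], [-1.04, 4.18], [0.21, 1.99], [-2.66, 2.66]. Speed limits (rad/s): [2.57, 2.57, 3.14, 3.14, 3.14, 3.14, 3.14].

### API

Orientations are given as a 3x3 rotation matrix whose columns are the frame's x, y, z axes.
In Python, from rig import * gives the robot as it stands. Calls block until the motion is done:
- movep(position, orientation): joint-space move of the TCP to a pose.
- move_l(position, attitude=None, feed=0.15, until_force=None): straight line of the TCP; attitude=None keeps the orientation; feed is the mean speed in m/s. With until_force (N) it stops when the force on the tool has changed by that much, and returns True; else False.
- move_joints(angles): joint-space move.
- command_gripper(opening, newtons=None): finger opening in m; newtons is the grip in N (None keeps the last); returns when the fingers have stopped.
- sleep(seconds).
- inverse_kinematics(position, orientation): joint angles nearest the present ones, or None.
- sense(): the state.
- camera(name): name is "scene" or "top"; returns (picture, depth): 480x640x3 uint8, red, green, blue; 480x640 float32, m along the optical axis (not along the pixel's ray), 0 where there is no reading.
- camera_params(name): a dict with "K" (3x3 intrinsics, pixels), "dist" ([k1, k2, p1, p2, k3] as OpenCV has them; the pictures are not rectified), "position" and "rotation" of the camera in the world. Camera axes: x right, y down, z forward; pixel columns grow to the right and rows downward; lengths in m; the calibration is good to about 2 mm. A picture is of the moment at which its call begins. camera_params takes no time and is no camera call.
A pose or a line that the arm cannot do raises Unreachable and nothing moves.
- finish_job(): hands the job in; it is judged then, once.
The state is a dict: "time_s": time; "joint_pos": joint angles; "qd": joint speeds; "joint_efforts": joint torques, N m; "position": TCP position; "tcp_rot": TCP orientation; "wrist_force": force on the tool from outside, world axes, zero at the start; "ft_torque": the same for the moment, N m; "finger_gap": finger opening in m; "gripper_force": force on a finger pad.
Only numpy, scipy, OpenCV 4.12 (cv2) and the standard library are available. Lean on these libraries where they do the work, as an engineer would, in place of code of your own. Each camera call takes 0.05 s, during which the arm holds its last target. There are 200 camera calls.

## Working session

There is one attempt and no reset: what is moved stays moved. The work goes in short steps, each a Python script; the robot and the scene stay as the last script left them, time stands still between calls to the robot, and variables do not carry over. Pictures are saved under pics/ and viewed, at most 10 in all, crops included, and the job is handed in when it is done.

```bash
mkdir -p pics; ls; python3 - <<'E'
from rig import *
import numpy as np,cv2
for n in("top","scene"):
    p,d=camera(n); np.savez(f"pics/{n}0.npz",p=p,d=d); cv2.imwrite(f"pics/{n}0.png",p[:,:,::-1]); c=camera_params(n); print(n,{k:np.round(v,4).tolist() for k,v in c.items()})
print(sense()["time_s"])
E
```

```text
pics
top {'K': [[621.2966, 0.0, 313.1217], [0.0, 621.2966, 234.3833], [0.0, 0.0, 1.0]], 'dist': [-0.2152, 0.0, 0.0, 0.0, 0.0], 'position': [0.2211, -0.0089, 1.7669], 'rotation': [[-0.0093, -0.9853, 0.1708], [-0.9999, 0.0072, -0.0131], [0.0117, -0.1709, -0.9852]]}
scene {'K': [[620.9424, 0.0, 320.2443], [0.0, 620.9424, 240.2341], [0.0, 0.0, 1.0]], 'dist': [-0.041, 0.0, 0.0, 0.0, 0.0], 'position': [1.1636, 0.2557, 1.3273], 'rotation': [[-0.3711, 0.8032, -0.466], [0.9286, 0.3224, -0.1839], [0.0026, -0.501, -0.8655]]}
0.1
```

View pics/top0.png

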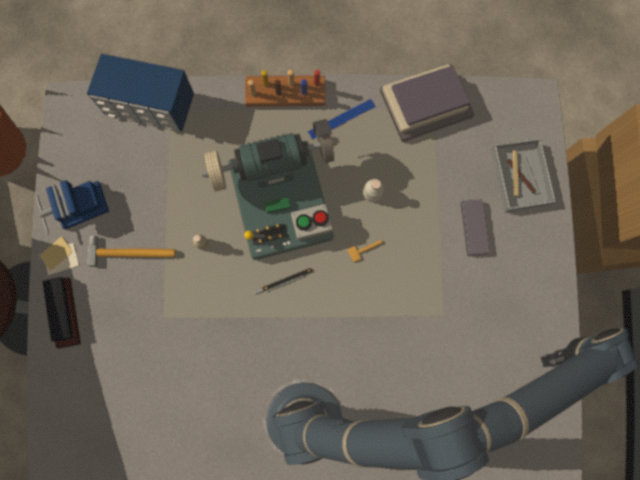

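View pics/scene0.png

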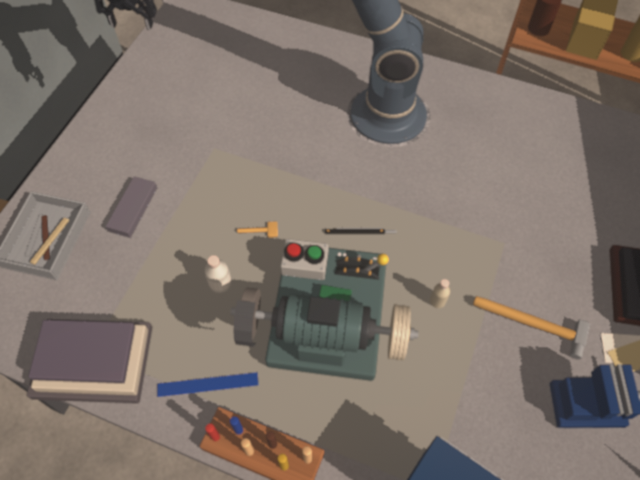

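The top view shows the yellow knob near (248,235), green button (304,222) and red button (321,217). In the scene view they are at (383,260), (314,254) and (294,251). I'll refine these on enlarged crops.

```bash
cat > h.py <<'E'
import numpy as np,cv2
from rig import *
def ray(n,u,v):
    c=camera_params(n);R=np.array(c["rotation"])
    x,y=cv2.undistortPoints(np.array([[[u,v]]],float),np.array(c["K"]),np.array(c["dist"]))[0,0]
    return np.array(c["position"]),R@np.array([x,y,1.])
def at_z(n,u,v,z):
    o,d=ray(n,u,v); return o+d*(z-o[2])/d[2]
def proj(n,P):
    c=camera_params(n);R=np.array(c["rotation"]).T
    return cv2.projectPoints(np.atleast_2d(P).astype(float),cv2.Rodrigues(R)[0],-R@np.array(c["position"]),np.array(c["K"]),np.array(c["dist"]))[0][:,0]
E
python3 - <<'E'
from h import *
B=[(230,185,110,80),(275,220,130,80)]
tiles=[]
for n,(x,y,w,h) in zip(("top","scene"),B):
    p=np.load(f"pics/{n}0.npz")["p"]
    hsv=cv2.cvtColor(p,cv2.COLOR_RGB2HSV)
    for nm,lo,hi,z in (("y",(20,180,150),(33,255,255),.117),("g",(50,150,60),(85,255,255),.117),("r",(0,190,120),(6,255,255),.117)):
        m=cv2.inRange(hsv,lo,hi);M=np.zeros_like(m);M[y:y+h,x:x+w]=m[y:y+h,x:x+w]
        k,l,s,c=cv2.connectedComponentsWithStats(M)
        for i in range(1,k):
            if s[i,4]>15: print(n,nm,s[i],c[i].round(1),at_z(n,*c[i],z).round(4))
    tiles.append(cv2.resize(p[y:y+h,x:x+w,::-1],(w*6,h*6) if n=="top" else (w*5,h*5),interpolation=cv2.INTER_CUBIC))
cv2.imwrite("pics/c1.png",tiles[0]);cv2.imwrite("pics/c2.png",tiles[1])
E
```

```text
top y [245 231   6   8  35] [247.5 234.1] [0.5092 0.1462 0.117 ]
top r [316 212  10  10  72] [320.1 216.8] [ 0.5555 -0.0502  0.117 ]
```

View pics/c1.png

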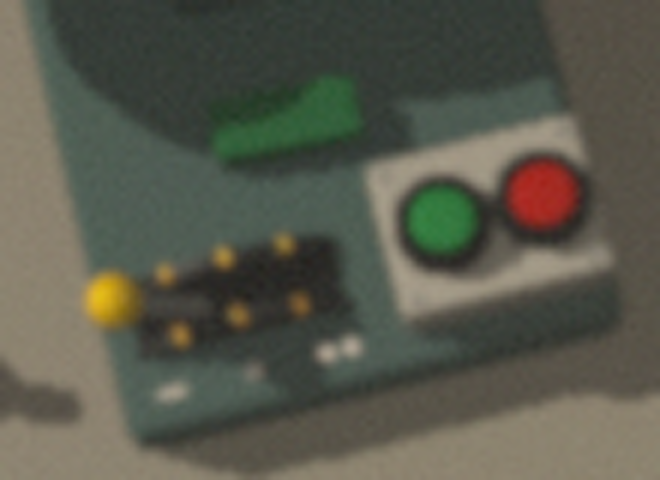

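View pics/c2.png

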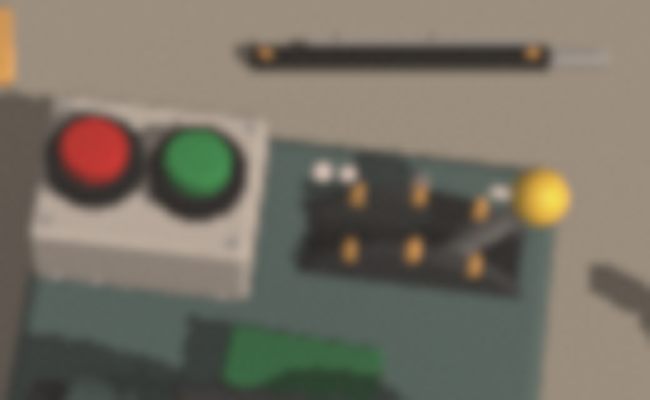

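The top crop puts the knob at crop (112,299), green at (440,217) and red at (541,195). The scene crop puts the knob at (541,198), green at (199,162) and red at (94,152). The lever is at neutral. Next I'll fit the polisher pose to these pixels.

```bash
python3 - <<'E'
from h import *
from scipy.optimize import least_squares
L=np.array([[-.095,.108,.117],[-.095,-.045,.117],[-.095,-.092,.117]])
T=np.array([(248.2,234.4),(302.9,220.8),(319.8,217.1)]);S=np.array([(382.8,259.2),(314.4,252.0),(293.4,250.0)])
def W(q,L):
    c,s=np.cos(q[2]),np.sin(q[2]); return np.atleast_2d(L)@np.array([[c,-s,0],[s,c,0],[0,0,1]]).T+[q[0],q[1],0]
for use in ("ts","t","s"):
    f=lambda q:np.concatenate([(proj("top",W(q,L))-T).ravel()*("t" in use),(proj("scene",W(q,L))-S).ravel()*("s" in use)])
    r=least_squares(f,[.6,.05,.2]);print(use,r.x.round(4),r.fun.round(1),W(r.x,L).round(4).tolist())
    if use=="ts": np.save("pose.npy",r.x)
# bottles: tops
print("oil",at_z("top",197,238,.1).round(3),at_z("scene",445,285,.1).round(3)," cleaner",at_z("top",374,185,.115).round(3),at_z("scene",213,261,.115).round(3))
E
```

```text
ts [0.6255 0.0641 0.2508] [-0.3  0.6 -0.2 -0.  -0.3 -0.6 -0.2  0.5 -0.3 -0.2 -0.1 -0.6] [[0.5067, 0.1451, 0.117], [0.5447, -0.0031, 0.117], [0.5563, -0.0486, 0.117]]
t [0.626  0.062  0.2356] [-0.2 -0.   0.1  0.2  0.1 -0.2 -0.   0.  -0.  -0.  -0.  -0. ] [[0.5084, 0.1448, 0.117], [0.5441, -0.0039, 0.117], [0.5551, -0.0496, 0.117]]
s [0.6252 0.0658 0.2639] [-0.   0.  -0.  -0.  -0.  -0.   0.1 -0.  -0.1  0.1  0.  -0.1] [[0.5053, 0.1453, 0.117], [0.5452, -0.0024, 0.117], [0.5575, -0.0478, 0.117]]
oil [0.502 0.287 0.1  ] [0.506 0.292 0.1  ]  cleaner [ 0.644 -0.2    0.115] [ 0.649 -0.203  0.115]
```

```bash
cat >> h.py <<'E'
q=np.load("pose.npy");ex=np.array([np.cos(q[2]),np.sin(q[2]),0]);ey=np.array([-ex[1],ex[0],0])
def P(x,y,z): return np.array([q[0],q[1],0])+x*ex+y*ey+np.array([0,0,z])
def Rt(s):
    z=np.array([0,0,-1.]);x=s*ey;return np.column_stack([x,np.cross(z,x),z])
def st(t=""):
    s=sense();p=np.array(s["position"])-[q[0],q[1],0];print(t,round(s["time_s"],2),"pol xyz",np.round([p@ex,p@ey,p[2]],4),"F",np.round(s["wrist_force"],1),"gap",round(s["finger_gap"],4))
E
python3 - <<'E'
from h import *
j=np.array(sense()["joint_pos"])
best=min((s for s in(1,-1) if inverse_kinematics(P(-.095,.155,.3),Rt(s)) is not None),key=lambda s:abs(np.array(inverse_kinematics(P(-.095,.155,.3),Rt(s)))-j).max())
print(best,np.round(inverse_kinematics(P(-.095,.155,.3),Rt(best)),2)); open("s","w").write(str(best))
command_gripper(0,30)
p=np.array(sense()["position"])
move_l([p[0],p[1],.42],feed=.2); st()
movep(P(-.095,.155,.40),Rt(best)); st()
move_l(P(-.095,.155,.20),feed=.15); st()
p,d=camera("scene");cv2.imwrite("pics/s1.png",cv2.resize(p[150:350,230:500,::-1],None,fx=2.9,fy=2.9,interpolation=2))
E
```

```text
1 [ 0.46  0.42 -1.18  1.77  0.41  1.23 -0.58]
 1.83 pol xyz [-0.6124 -0.5813  0.4184] F [ 0.5 -0.5  0.3] gap 0.0004
 4.98 pol xyz [-0.0947  0.154   0.3999] F [0.1 0.3 0.7] gap 0.0002
 6.47 pol xyz [-0.0944  0.1553  0.2008] F [ 0.5 -0.3 -0.3] gap 0.0001
```

View pics/s1.png

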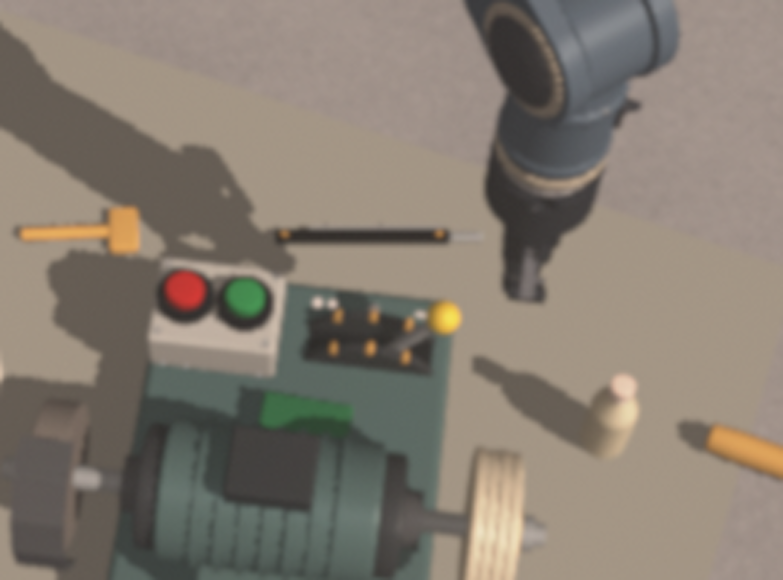

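The shut fingertips are at crop (525,295), left of the knob (445,318) and well clear of the oil bottle (610,420). I'll lower and push.

```bash
python3 - <<'E'
from h import *
print(move_l(P(-.095,.155,.130),feed=.1,until_force=8)); st("down")
for y in (.10,.06,.022):
    r=move_l(P(-.095,y,.130),feed=.05,until_force=25); st(f"push {r}")
    if r: break
sleep(.3); st()
p,d=camera("scene");cv2.imwrite("pics/s2.png",cv2.resize(p[150:350,230:500,::-1],None,fx=2.9,fy=2.9,interpolation=2))
E
```

```text
False
down 7.37 pol xyz [-0.0946  0.1553  0.1304] F [-0.1 -0.3  0. ] gap 0.0003
push False 8.62 pol xyz [-0.0952  0.0998  0.1298] F [-0.5 -0.1  0.6] gap -0.0001
push False 9.57 pol xyz [-0.095   0.0595  0.1299] F [-0.1  0.5  0.1] gap -0.0007
push False 10.47 pol xyz [-0.0951  0.0252  0.13  ] F [-1.5  8.4 -3.1] gap 0.0001
 10.78 pol xyz [-0.0951  0.0253  0.13  ] F [-1.7  8.1 -2.5] gap 0.0004
```

View pics/s2.png

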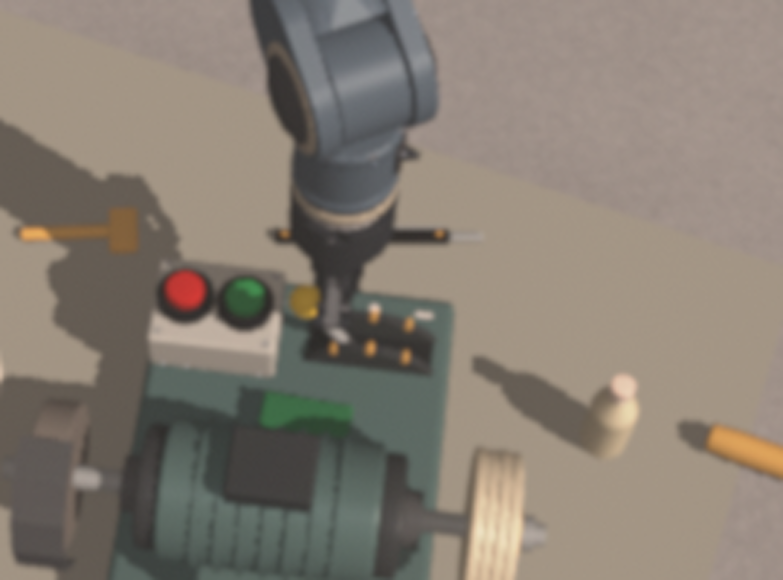

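The knob is now at the fast end, crop (305,302), with 8 N of contact. I'll press it home, retract and check the knob position.

```bash
python3 - <<'E'
from h import *
r=move_l(P(-.095,.008,.130),feed=.03,until_force=15); st(f"firm {r}"); sleep(.4); st()
move_l(P(-.095,.06,.130),feed=.1); st("back")
move_l(P(-.095,.06,.21),feed=.15)
move_l(P(-.095,-.045,.21),feed=.15); st("over green")
p,d=camera("scene");cv2.imwrite("pics/s3.png",cv2.resize(p[220:300,270:400,::-1],None,fx=6,fy=6,interpolation=2))
print("expected knob fast: crop px",(proj("scene",[P(-.095,.055+.11*np.sin(a),.02+.11*np.cos(a)) for a in(-.5,-.42,0)])-[270,220])*6+2.5)
E
```

```text
firm True 11.14 pol xyz [-0.0952  0.0254  0.1299] F [-0.7  2.3  1. ] gap 0.0001
 11.54 pol xyz [-0.0955  0.0255  0.1296] F [0.9 1.5 0.8] gap -0.0002
back 12.03 pol xyz [-0.0952  0.0598  0.1298] F [-0.1 -1.1 -0.4] gap -0.0002
over green 13.57 pol xyz [-0.0951 -0.0438  0.2099] F [-0.4  0.5  0.4] gap -0.0
expected knob fast: crop px [[393.54639628 208.43235853]
 [414.97277651 205.78576999]
 [537.21682964 207.20137504]]
```

View pics/s3.png

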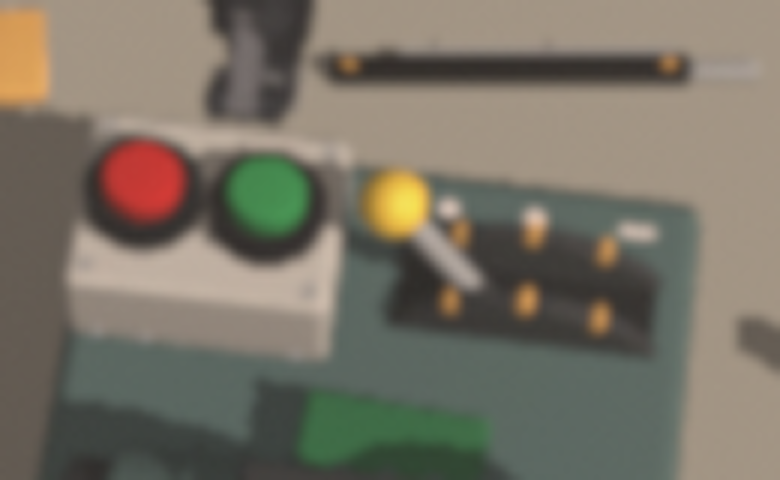

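The knob at crop (397,205) matches the predicted fast position (394,208). Now I'll press green.

```bash
python3 - <<'E'
from h import *
print("tip px", (proj("scene",[P(-.095,-.045,.185)])-[270,220])*6)
move_l(P(-.095,-.045,.165),feed=.08); st("near")
r=move_l(P(-.095,-.045,.125),feed=.015,until_force=14); st(f"press {r}"); sleep(.4); st("hold")
move_l(P(-.095,-.045,.25),feed=.1); st("up")
p,d=camera("scene");cv2.imwrite("pics/s4.png",cv2.resize(p[220:300,270:400,::-1],None,fx=6,fy=6,interpolation=2))
E
```

```text
tip px [[263.52953437  98.03579083]]
near 14.32 pol xyz [-0.0948 -0.0448  0.165 ] F [ 0.7 -0.1  0.8] gap 0.0
press True 16.12 pol xyz [-0.0949 -0.045   0.1361] F [-2.3  0.1  7. ] gap -0.0
hold 16.52 pol xyz [-0.0949 -0.045   0.1361] F [-0.9 -0.7  6.4] gap -0.0003
up 17.82 pol xyz [-0.0954 -0.0451  0.2493] F [ 0.4 -0.3  0.1] gap 0.0002
```

View pics/s4.png

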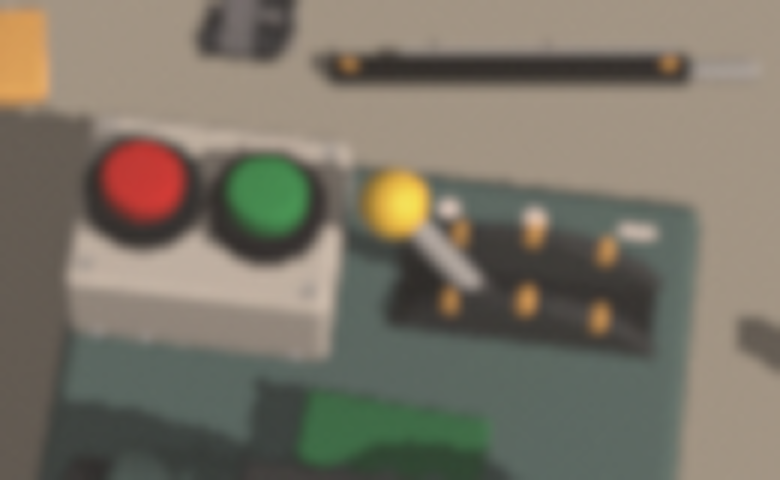

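The tip went down to 0.111 m, which is 5.9 mm of button travel, with a clear bottoming force. The button is out again and the knob is still at fast, crop (397,205). I'll hand in.

```bash
python3 -c "
from rig import *
print(finish_job())"
```

```text
the job is handed in; nothing more can be done
None
```

The job is handed in: the lever was pushed to the fast stop, then green start was pressed about 5.9 mm down and let go. The arm kept clear of red stop and the loose items. The judge's verdict was not shown.

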